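Lock the copier's touch panel and hold the calibration stylus on its mark

ROBOT

A 7-joint arm with a two-finger parallel gripper is mounted at the origin on the work surface. World frame = base frame: x ahead of the robot, y to its left, z up, the work surface at z = 0. Lengths are in m, angles in rad, forces in N, time in s.
With the tool pointing down it reaches from about 0.425 to 1.025 m from the base axis. Payload 9.4 kg.
Tool frame: the origin (TCP) lies midway between the tips of the shut fingers; the grasp point (between the pads) lies 19 mm behind it; z points along the fingers, y is the line along which they close (so a half turn about z gives the same grasp; the last joint's range is limited). The gripper opens to 93 mm and grips with 3 to 60 N. Pads are 15 mm wide; open, the fingers measure 128 mm over their backs; the gripper's body (75 mm by 188 mm) begins 65 mm behind the grasp point.
Start: joints at [-1.403, 0.599, -0.003, 1.599, 0.002, 0.943, -0.08], TCP at [0.176, 0.703, 0.219] pointing down, gripper open.
Joint ranges: [-2.57, 2.57], [-0.35, 1.97], [-1.29, 1.29], [0.11, 2.56], [-1.05, 4.19], [0.11, 1.86], [-2.63, 2.63]. Speed limits (rad/s): [2.22, 2.22, 3.01, 3.01, 3.14, 3.14, 3.14].

INTERFACE

Orientations are given as a unit quaternion [x, y, z, w].
In Python, from station import sensors, cams, order gives the robot as it stands.
- The arm moves only by the shell command python3 -m inch 'ROWS' [OPENING] [FORCE]. ROWS is JSON, a list that holds one entry, the list of rows, each a list of 4 numbers: the shift along the tool's x, y, z in cm, then the turn about the tool's z in rad. In form: [[[x, y, z, roll], ...]]. A call has 1 to 12 rows; each row is the pose to reach, as a shift and turn from the pose commanded when the call began, along the tool's axes at that moment; what a row does not reach only later rows make up. A row lasts 1/8 s, in which the tool goes at most 62.5 mm and 10.7 degrees, less where a joint would pass 70% of its speed; a pose out of reach is approached as far as the arm can. A call with a gripper value outside its range is refused whole. OPENING is the closure, from 0 (fully open) to 1 (shut), set as the call begins (- or left out, the last holds). The fingers move at their own pace and stop on an object; FORCE is the grip in N (left out, the last holds). Time passes only in rows, so rows that repeat a pose let the fingers close. It gives the time, the measured TCP pose, the force, the opening and the grip force at its end, in the units of the state.
- sensors.observe(): the state, without advancing time (a new reading comes with each control period).
- cams.snapshot(name): name is "scene" or "side" or "wrist"; returns a dict with "frame" (420x560x3 uint8, red, green, blue), "fovy" (degrees; the focal length in pixels is half the picture's height over the tangent of half this angle, whatever the lens; pixels are square), "cx", "cy" (the principal point, pixels), "view" (4x4, takes a point from world to camera coordinates); the wrist camera has in their place "tool_from_camera" (4x4, takes a point from camera to tool coordinates, whose origin is the TCP and whose axes are the flange's). Camera axes: x right, y down, z forward; pixel columns grow to the right and rows downward; lengths in m; the calibration is good to about 2 mm. A picture is of the moment at which its call begins: read the wrist's pose just before it. There is no depth.
- order.finish_job(): hands the job in; it is judged then, once.
The state is a dict: "clock": time; "qpos": joint angles; "qvel": joint speeds; "effort": joint torques, N m; "eef_pos": TCP position; "orientation": TCP orientation; "contact_force": force on the tool from outside, world axes, zero at the start; "moment": the same for the moment, N m; "finger_gap": finger opening in m; "gripper_force": force on a finger pad.
Only numpy, scipy, OpenCV 4.12 (cv2) and the standard library are available. Lean on these libraries where they do the work, as an engineer would, in place of code of your own. Each camera call takes 0.05 s, during which the arm holds its last target. There are 200 camera calls.

TASK

Lock the copier's touch panel for calibration: take the red-headed pin from its grey block, push it through the aligned fork and lug holes beside the panel until the head sits flush on the fork, and let go of it. Then take the blue stylus from its wooden stand and hold its tip on the orange dot, the stylus square to the tilted touch plate, pressing gently so that the sprung plate is about half way down (never a hard jab). Finish while still holding the stylus there, and leave the other things on the desk where they are.

Things in the scene. Friction and masses are not known exactly. Their poses are not given: they have to be found in the camera images.
- pin: Locking pin: steel shank 10 mm wide, 40 mm long, chamfered foot, under a red round head 24 mm wide and 24 mm tall. Origin: centre of the head's underside (seating face); z along the pin, up through the head (foot at z = -40 mm, top at +24 mm). About 50 g. Starts upright in the grey block, head resting on the block's top.
- pin_block: Fixed grey block 60 x 60 x 55 mm that holds the pin in a 14 mm upright hole at its centre, 50 mm deep. Origin: centre of its underside.
- fork_hole (a point): Centre of the hole's mouth on the fork's level top face, 48 mm above the desk; z up. Two yellow fork plates (50 x 48 mm) and the lug between them have aligned upright through holes 12.5 mm wide, mouths chamfered 2 mm; stack 28 mm deep, 20 mm free below. On the fixed bracket, 165 mm from the panel's middle, to its left (+y). Pin seated: its origin is at this point.
- stylus: Stylus: round blue barrel 16 mm wide, white grip band 90 to 140 mm above the tip, whole length 150 mm, tapered nose, black rubber tip 8 mm wide. Origin: centre of the tip's end face; z along the barrel from the tip to the other end. About 45 g. Starts upright, tip down, in the wooden stand.
- stylus_stand: Fixed wooden stand 60 x 60 x 65 mm with a 19 mm upright hole at its centre, 55 mm deep, in which the stylus stands (tip 10 mm above the desk). Origin: centre of its underside.
- panel: Black frame of the touch panel, 130 x 150 mm, on stiff friction hinges of the fixed bracket; leans 11 to 26 degrees towards the robot and keeps its lean when pressed lightly. Origin: on the hinge axis, 60 mm above the desk, under the panel's middle; z square to the touch plate, outwards (up, leaning to the robot); y along the hinge. Top of the rim at z = 30 mm.
- mark (a point): Centre of the orange dot (16 mm wide) on the white touch plate's face (112 x 132 mm; its three smaller blue dots are not used), at x = 18, y = 22 mm from the plate's middle; z square to the plate, outwards, x up the slope. Moves with the plate; at rest the face lies at z = 34 mm in the panel's frame.
- touchplate (a joint): How far the sprung touch plate is pressed in along its normal: 0 at rest, 0.010 m at its stop. Spring 0.5 N per mm with preload: about 2 N starts it, about 4.5 N at 5 mm (half way), about 7 N at the stop.
- stapler: Red and black stapler, 130 x 36 x 55 mm, bystander. Origin: centre of its underside.
- tape_roll: Amber roll of tape lying flat, 68 mm diameter, 20 mm tall, bystander. Origin: centre of its underside.
- mug: Blue mug, 80 mm diameter, 90 mm tall, bystander. Origin: centre of its underside.
- notes: Yellow note pad, 76 x 76 x 19 mm, bystander. Origin: centre of its underside.
- eraser: Blue whiteboard eraser, 50 x 120 x 32 mm, bystander. Origin: centre of its underside.
- card_box: Small cardboard card box, 60 x 95 x 41 mm, bystander. Origin: centre of its underside.
Mind the look-alikes: they are no part of the job. Of the things that look like the pin, the smaller one is meant. Of the things that look like the stylus_stand, take the one that is farthest from the robot's base at the start.

How it is judged:
By the outcome, as a careful person would: the job done as asked, in the order asked, and still so for the second after the job is handed in, while the arm keeps its last pose, push and grip.
It also fails if it takes over 58 s, if anything falls off the work surface, if the arm or the gripper's body presses on something with over 40 N, if the wrist force passes 120 N, or if a joint passes its speed limit or range.

## Working session

There is one attempt and no reset: what is moved stays moved. The work goes in short steps, Python scripts to look and compute and a shell command to move; the robot and the scene stay as the last step left them, time stands still between calls to the robot, and variables do not carry over. Pictures are saved under pics/ and viewed, at most 10 in all, crops included, and the job is handed in when it is done.

```bash
ls; mkdir -p pics; python3 - <<'E'
from station import sensors,cams
import cv2,json
s=sensors.observe();print({k:(v if not hasattr(v,'tolist') else v.tolist()) for k,v in s.items()})
import pickle
d={}
for n in("scene","side","wrist"):
    c=cams.snapshot(n);d[n]=c
    cv2.imwrite(f"pics/{n}0.png",c["frame"][:,:,::-1])
    print(n,c["fovy"],c["cx"],c["cy"],c.get("view",c.get("tool_from_camera")))
pickle.dump(d,open("d0.pkl","wb"))
E
```

```text
pics
{'clock': 0.0, 'qpos': [-1.402683345750921, 0.6001085418140907, -0.002542271822522853, 1.6001035815865732, 0.0018051537035214656, 0.9428767714358994, -0.07980400925000775], 'qvel': [0.0008949577431905311, 0.0005097649591861123, 0.0015864995240746184, 0.0012436470755942826, -0.0007361878206785848, -0.00027646351613055476, 0.0002461137546445952], 'effort': [-0.003131991106783971, -76.50790929794312, 1.4960712566971779, -25.235329270362854, -0.05249573732726276, 0.016823260230012238, 0.00014806595117988763], 'eef_pos': [0.17562666199155025, 0.7029248764949388, 0.21778134233365684], 'orientation': [0.12207287676828418, 0.992520858532187, -0.000746816319036843, -2.003575738372263e-05], 'contact_force': [-0.2470287002380948, -0.026296211099674612, -0.8793347349635953], 'moment': [-0.04708369773438367, 0.07764833321053875, -0.045664379533219966], 'gripper_force': 0.0, 'finger_gap': 0.09310867057150748}
scene 47.23409554333437 276.45183666273215 207.0325078503962 [[-0.74215588  0.67020586 -0.00536273  0.34459816]
 [ 0.47211128  0.51708201 -0.71395878 -0.18652279]
 [-0.47572639 -0.53240051 -0.7001672   1.66348617]
 [ 0.          0.          0.          1.        ]]
side 55.56925111330726 285.31621469964495 208.05202149208316 [[ 0.90470774 -0.42580056 -0.01406333 -0.44587593]
 [-0.23598999 -0.47338369 -0.84865577  0.19282518]
 [ 0.35470075  0.77110425 -0.52875856  0.85165863]
 [ 0.          0.          0.          1.        ]]
wrist 64.88571555003821 276.4368585751364 211.53236855769723 [[-1.97898503e-04 -9.57684023e-01 -2.87821599e-01  8.08564733e-02]
 [ 9.99999825e-01 -2.92070041e-05 -5.90391365e-04 -6.27281877e-04]
 [ 5.57001971e-04 -2.87821666e-01  9.57683861e-01 -1.66462024e-01]
 [ 0.00000000e+00  0.00000000e+00  0.00000000e+00  1.00000000e+00]]
```

View pics/scene0.png

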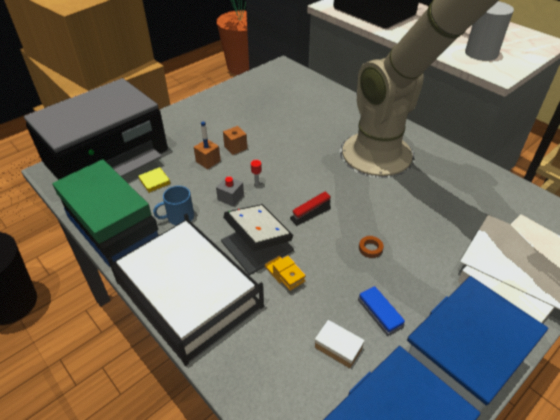

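View pics/side0.png

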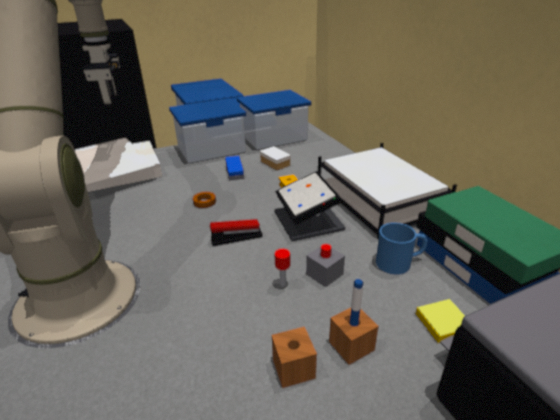

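The scene shows two red-headed things: (230,183) in the grey block and (257,167) standing free on the desk. There are two wooden stands: (207,153) holding the stylus and (235,139), which is empty. I'll choose from close crops.

```bash
python3 - <<'E'
import pickle,cv2,numpy as np
d=pickle.load(open("d0.pkl","rb"))
def crop(n,x0,y0,w,h,k):
    im=d[n]["frame"][y0:y0+h,x0:x0+w,::-1]
    im=cv2.resize(im,None,fx=k,fy=k,interpolation=cv2.INTER_CUBIC)
    for i in range(0,w,10):
        cv2.putText(im,str(x0+i),(i*k,8),0,.3,(0,255,0));cv2.line(im,(i*k,0),(i*k,h*k),(0,255,0) if i%50==0 else (90,140,90),1) if 0 else cv2.line(im,(i*k,10),(i*k,16),(0,255,0),1)
    for i in range(0,h,10):
        cv2.putText(im,str(y0+i),(0,i*k+3),0,.3,(0,255,0));cv2.line(im,(20,i*k),(26,i*k),(0,255,0),1)
    return im
cv2.imwrite("pics/c1.png",np.hstack([crop("scene",190,115,80,100,5),crop("scene",228,195,80,100,5)]))
cv2.imwrite("pics/c2.png",np.vstack([crop("side",260,165,150,60,5),crop("side",260,235,150,60,5)]))
E
```

```text
(no output)
```

View pics/c1.png

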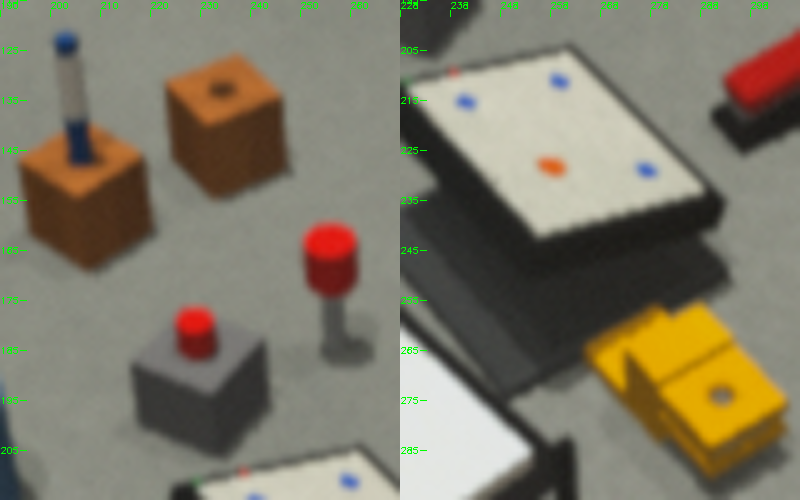

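View pics/c2.png

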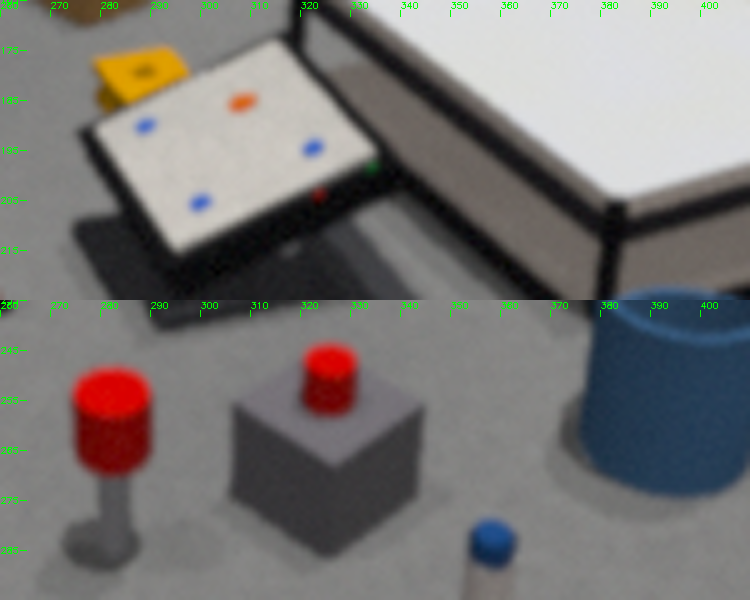

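The pin to use is the small red head in the grey block (head top at scene (229,179), side (326,247)). The taller free-standing one at scene (257,167) is the decoy. The stylus is in the far stand, with its top at scene (203,123). Next I'll triangulate.

```bash
cat > h.py <<'E'
import pickle,numpy as np
from scipy.optimize import least_squares
from scipy.spatial.transform import Rotation as R
def K(c): 
    h,w=c["frame"].shape[:2]; return h/2/np.tan(np.radians(c["fovy"])/2)
def proj(c,P,V=None):
    V=np.array(c["view"]) if V is None else V
    q=np.atleast_2d(P)@V[:3,:3].T+V[:3,3]
    return q[:,:2]/q[:,2:]*K(c)+[c["cx"],c["cy"]]
def ray(c,uv,z,V=None):
    V=np.array(c["view"]) if V is None else V
    d=V[:3,:3].T@np.array([(uv[0]-c["cx"])/K(c),(uv[1]-c["cy"])/K(c),1]); o=-V[:3,:3].T@V[:3,3]
    return o+d*(z-o[2])/d[2]
def wview(c,s):
    T=np.eye(4);T[:3,:3]=R.from_quat(s["orientation"]).as_matrix();T[:3,3]=s["eef_pos"]
    return np.linalg.inv(T@np.array(c["tool_from_camera"]))
E
python3 - <<'E'
from h import *
d=pickle.load(open("d0.pkl","rb"));A,B=d["scene"],d["side"]
def tri(a,b):
    f=lambda p:np.r_[proj(A,p)[0]-a,proj(B,p)[0]-b]
    r=least_squares(f,[.6,-.1,.1]);return r.x.round(4),r.fun.round(1)
for n,a,b,z in[("pin",(229.2,179),(326,247),.079),("sty",(203.2,123.4),(358.6,281),.16),("fork",(292.4,274),(289,179.2),.048),("mark",(258.4,228.2),(308.6,185.4),.15)]:
    print(n,*tri(a,b),ray(A,a,z).round(4),ray(B,b,z).round(4))
ca=np.array([(261.8,204.2),(229.6,211.4),(256,242.6),(289.2,232.8),(258.4,228.2)])
cb=[(295.6,215),(335.2,195.4),(316,173),(279,191),(308.6,185.4)]
print([tri(a,b) for a,b in zip(ca,cb)])
# local order: robot side right? try permutations
loc0=np.array([(-56,-66),(56,-66),(56,66),(-56,66),(18,22)])/1000
def f(p):
    M=R.from_euler('zy',[p[3],p[4]]).as_matrix()
    P=p[:3]+np.c_[loc0,np.zeros(5)]@M.T
    return np.r_[(proj(A,P)-ca).ravel(),(proj(B,P)-cb).ravel()]
r=least_squares(f,[.6,-.1,.1,0,-.3]);print(r.x.round(4),r.cost,r.fun.round(1))
M=R.from_euler('zy',r.x[3:]).as_matrix()
print("mark",r.x[:3]+M@[.018,.022,0],"n",M[:,2],"hinge z",(r.x[:3]-M@[0,0,.034]),"fork pred",(r.x[:3]-M@[0,0,.034])+M@[0,.165,0])
E
```

```text
pin [ 0.5125 -0.1643  0.0768] [-1.1  0.1 -0.8 -0.1] [ 0.5111 -0.1605  0.079 ] [ 0.5124 -0.1677  0.079 ]
sty [ 0.4599 -0.3564  0.1564] [-1.2  0.1 -0.6 -0. ] [ 0.4597 -0.3495  0.16  ] [ 0.4584 -0.3601  0.16  ]
fork [0.6011 0.2097 0.0464] [-0.9  0.2 -1.  -0.2] [0.5999 0.2115 0.048 ] [0.602  0.2043 0.048 ]
mark [0.5911 0.0658 0.0976] [-0.9  0.2 -0.9 -0.1] [0.6194 0.1052 0.15  ] [ 0.5471 -0.0201  0.15  ]
[(array([ 0.5109, -0.0164,  0.0747]), array([-1.4,  0.3, -1.2, -0.2])), (array([ 0.6156, -0.0274,  0.1087]), array([-1.3,  0.2, -1.2, -0.1])), (array([0.6342, 0.1061, 0.1064]), array([-1.2,  0.2, -1.3, -0.2])), (array([0.5262, 0.1162, 0.0718]), array([-1.1,  0.3, -1.1, -0.2])), (array([0.5911, 0.0658, 0.0976]), array([-0.9,  0.2, -0.9, -0.1]))]
[ 0.5719  0.0451  0.0906 -0.1103 -0.3059] 13.22888981447883 [-1.1  1.6 -1.7  1.6 -1.  -1.4 -0.8 -0.7 -1.1  0.3 -1.3  0.3 -0.6  0.8
 -1.8 -0.8 -1.4 -1.7 -0.7  0.3]
mark [0.59126005 0.06501691 0.09672383] n [-3.01163929e-01 -3.46944695e-18  9.53572382e-01] hinge z [0.58212947 0.04513295 0.05818475] fork pred [0.59945631 0.2091294  0.06365703]
```

```bash
cat >> h.py <<'E'
def rel(s,target,yaw=None):
    """shift (cm, tool axes) + roll to put TCP at target with tool y at heading of panel y (yaw)"""
    M=R.from_quat(s["orientation"]).as_matrix()
    sh=M.T@(np.array(target)-s["eef_pos"])*100
    y=M[:,1]; cur=np.arctan2(-y[0],y[1])
    return sh.round(2), None if yaw is None else round(-(yaw-cur),3), "curyaw",round(cur,3)
E
python3 - <<'E'
from h import *
from station import sensors
d=pickle.load(open("d0.pkl","rb"));A,B=d["scene"],d["side"]
ca=np.array([(261.8,204.2),(229.6,211.4),(256,242.6),(289.2,232.8),(258.4,228.2),(292.4,274)])
cb=[(295.6,215),(335.2,195.4),(316,173),(279,191),(308.6,185.4),(289,179.2)]
loc0=np.array([(-56,-66),(56,-66),(56,66),(-56,66),(18,22)])/1000
def f(p):
    M=R.from_euler('ZY',[p[3],p[4]]).as_matrix()
    P=p[:3]+np.c_[loc0,np.zeros(5)]@M.T
    c=p[:3]-M@[0,0,.034]; fk=[c[0]-np.sin(p[3])*.165,c[1]+np.cos(p[3])*.165,.048]
    P=np.r_[P,[fk]]
    return np.r_[(proj(A,P)-ca-[p[5],p[6]]).ravel(),(proj(B,P)-cb-[p[7],p[8]]).ravel(),p[5:]/1.]
r=least_squares(f,[.6,-.1,.1,0,-.3]+[0]*4);print(r.x.round(4),r.cost,r.fun.round(1))
M=R.from_euler('ZY',r.x[3:5]).as_matrix()
c=r.x[:3]-M@[0,0,.034]
print("mark",r.x[:3]+M@[.018,.022,0],"n",M[:,2],"hinge",c,"fork",c[0]-np.sin(r.x[3])*.165,c[1]+np.cos(r.x[3])*.165)
print("decoy foot",ray(A,(257.5,186),0),ray(B,(282,284),0),"stand2",ray(A,(234.4,133),.065),ray(B,(294,345),.065),"stand1",ray(B,(354,327),.065))
s=sensors.observe()
print(rel(s,[.48,.25,.25],r.x[3]))
E
```

```text
[ 0.5723  0.0459  0.0915 -0.115  -0.3123 -0.9694  0.2073 -0.9111 -0.5418] 3.424852628971817 [ 0.   0.9 -0.5  0.6 -0.  -1.   0.  -0.1 -0.1  0.3 -0.3 -0.5 -0.5 -0.1
  0.1 -0.  -0.7 -0.1 -0.2 -0.8  0.2  0.5  0.2 -0.  -1.   0.2 -0.9 -0.5]
mark [0.59180106 0.06578234 0.09699427] n [-0.30525546  0.0352557   0.95161764] hinge [0.58263962 0.0446942  0.05910815] fork 0.601570568218885 0.20860460351342208
decoy foot [ 0.41328619 -0.14750222  0.        ] [ 0.41282568 -0.15280663  0.        ] stand2 [ 0.34106785 -0.35052173  0.065     ] [ 0.34077842 -0.35907214  0.065     ] stand1 [ 0.4513269  -0.37033787  0.065     ]
(array([-40.51, -36.58,  -3.16]), np.float64(-0.13), 'curyaw', np.float64(-0.245))
```

```bash
python3 -m inch '[[[-5,-4.5,-0.4,0],[-10,-9,-0.8,-0.03],[-15,-13.5,-1,-0.06],[-20,-18,-1.5,-0.09],[-25,-22.5,-2,-0.13],[-30,-27,-2.5,-0.13],[-35,-31.5,-3,-0.13],[-40.5,-36.5,-3,-0.13],[-40.5,-36.5,-3,-0.13]]]' 0; python3 -c "
from h import *
from station import sensors
print(rel(sensors.observe(),[.50,-.163,.2],-.115))"
```

```text
clock: 1.27
eef_pos: [0.4815, 0.2484, 0.2488]
orientation: [0.058, 0.998, -0.0, 0.0]
contact_force: [0.2, 1.1, 0.0]
finger_gap: 0.0928
gripper_force: 0.0
(array([ -6.64, -40.64,   4.9 ]), np.float64(-0.002), 'curyaw', np.float64(-0.117))
```

```bash
python3 -m inch '[[[-1,-5.5,0.6,0],[-2,-11,1.2,0],[-3,-17,2,0],[-4,-23,3,0],[-5,-29,4,0],[-6,-35,4.9,0],[-6.6,-40.6,4.9,0],[-6.6,-40.6,4.9,0],[-6.6,-40.6,4.9,0]]]'; cat > look.py <<'E'
import sys
from h import *
from station import sensors,cams
import cv2
def wshot(name):
    s=sensors.observe();c=cams.snapshot("wrist");c["s"]={k:s[k] for k in("eef_pos","orientation")}
    c["view"]=wview(c,s);pickle.dump(c,open(name+".pkl","wb"));cv2.imwrite(f"pics/{name}.png",c["frame"][:,:,::-1]);return c
if __name__=="__main__": wshot(sys.argv[1])
E
python3 look.py w1
```

```text
clock: 2.4
eef_pos: [0.4991, -0.1593, 0.1995]
orientation: [0.058, 0.998, 0.0, -0.0]
contact_force: [0.2, 0.2, 0.1]
finger_gap: 0.0933
gripper_force: 0.0
```

View pics/w1.png

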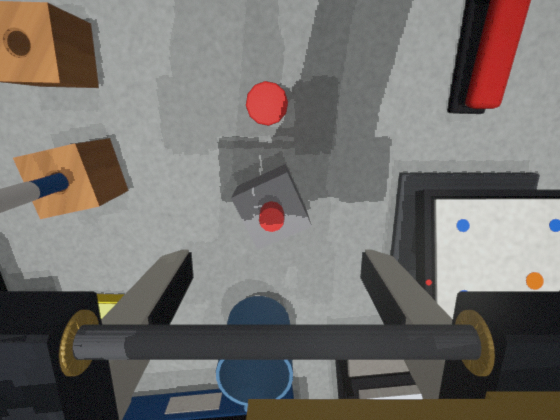

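The wrist view shows the pin head at (271,217), the decoy head at (266,103), and the orange dot at (535,281). Refining positions from this.

```bash
python3 - <<'E'
from h import *
from station import sensors
c=pickle.load(open("w1.pkl","rb"));s=sensors.observe()
import cv2
f=c["frame"].astype(int)[195:240,250:300];m=((f[...,0]>150)&(f[...,1]<80)).astype(np.uint8)
print("red bright",np.argwhere(m).mean(0)[::-1]+[250,195],m.sum())
V=c["view"]
p=ray(c,(271,217),.079,V);print("pin",p, "sty tip hole",ray(c,(54,183),.065,V),"mark",ray(c,(535,281),.097,V))
print(rel(s,[p[0],p[1],.058],-.115))
E
```

```text
red bright [271.         219.38571429] 420
pin [ 0.50885455 -0.16609573  0.079     ] sty tip hole [ 0.45727117 -0.36273368  0.065     ] mark [0.59124841 0.06551904 0.097     ]
(array([-1.04, -0.65, 14.16]), np.float64(0.002), 'curyaw', np.float64(-0.113))
```

```bash
python3 -m inch '[[[-1.2,-0.6,3,0],[-1.2,-0.6,7,0],[-1.2,-0.6,11,0],[-1.2,-0.6,13,0],[-1.2,-0.6,14.1,0],[-1.2,-0.6,14.1,0],[-1.2,-0.6,14.1,0]]]'; python3 -m inch '[[[0,0,0,0],[0,0,0,0],[0,0,0,0],[0,0,0,0],[0,0,0,0],[0,0,0,0],[0,0,0,0],[0,0,0,0]]]' 1 20
```

```text
clock: 3.32
eef_pos: [0.5111, -0.1668, 0.0595]
orientation: [0.057, 0.998, -0.0, 0.001]
contact_force: [0.2, -1.0, 0.8]
finger_gap: 0.0927
gripper_force: 0.0
clock: 4.32
eef_pos: [0.5105, -0.1671, 0.0586]
orientation: [0.057, 0.998, -0.0, -0.0]
contact_force: [-0.2, 1.1, -0.5]
finger_gap: 0.0237
gripper_force: 20.0
```

```bash
python3 -m inch '[[[0,0,-2,0],[0,0,-5,0],[0,0,-9,0],[0,0,-13,0],[0,0,-17,0],[0,0,-17,0],[0,0,-17,0]]]'; python3 look.py w2; python3 -c "
from h import *
from station import sensors
print(rel(sensors.observe(),[.595,.209,.23],-.115))"
```

```text
clock: 5.2
eef_pos: [0.5101, -0.1669, 0.2282]
orientation: [0.057, 0.998, 0.0, -0.0]
contact_force: [-0.6, -0.3, -0.0]
finger_gap: 0.0234
gripper_force: 20.0
(array([-4.16, 38.32, -0.23]), np.float64(0.0), 'curyaw', np.float64(-0.115))
```

View pics/w2.png

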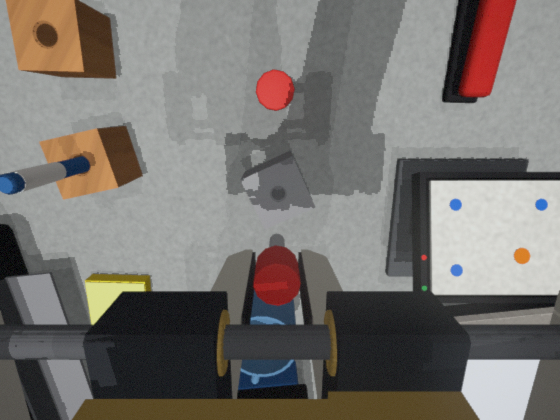

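The pin is held in the fingers: its foot shows at about (277,236) and the head's edge at (277,246). Next I'll work out the pin's offset in the tool frame.

```bash
python3 - <<'E'
from h import *
c=pickle.load(open("w2.pkl","rb"))
V=np.linalg.inv(np.array(c["tool_from_camera"]))
for dx in(-4,-2,0,2,4):
    print(dx,proj(c,np.array([[dx+12,0,3.6],[dx+4,0,43.6],[dx+5,0,41]])/1e3,V).round(1).tolist())
print(proj(c,np.array([[0,y,z] for y in(-2,2) for z in(3.6,43.6)])/1e3,V).round(1).tolist())
f=c["frame"].astype(int)
m=(f[...,0]>90)&(f[...,1]<60);m[:235]=0
for v in (246,247,248,249,250,252):print(v,np.where(m[v,240:320])[0][[0,-1]]+240 if m[v,240:320].any() else None)
print("col277",f[226:252,277].tolist())
print([f[240,u].tolist() for u in range(264,292,2)])
print("hole",ray(c,(278.5,192.5),.055,c["view"]))
E
```

```text
-4 [[277.6, 249.1], [277.5, 236.6], [277.5, 236.7]]
-2 [[277.7, 245.8], [277.5, 233.9], [277.5, 233.9]]
0 [[277.7, 242.4], [277.5, 231.1], [277.5, 231.0]]
2 [[277.7, 239.0], [277.5, 228.3], [277.5, 228.2]]
4 [[277.7, 235.6], [277.5, 225.5], [277.5, 225.4]]
[[274.1, 262.2], [274.5, 236.6], [281.2, 262.2], [280.4, 236.6]]
246 [273 281]
247 [270 283]
248 [268 286]
249 [265 287]
250 [265 288]
252 [263 290]
col277 [[158, 161, 159], [155, 157, 156], [153, 156, 154], [151, 153, 152], [154, 158, 156], [154, 156, 155], [151, 154, 152], [138, 140, 139], [100, 103, 103], [95, 96, 97], [94, 95, 95], [97, 96, 97], [95, 94, 94], [94, 94, 95], [95, 95, 97], [94, 93, 95], [92, 93, 93], [93, 94, 94], [93, 94, 94], [98, 80, 81], [105, 50, 50], [104, 39, 35], [109, 44, 45], [107, 41, 38], [108, 43, 42], [105, 39, 41]]
[[155, 157, 155], [155, 157, 156], [150, 154, 153], [94, 96, 97], [92, 92, 91], [92, 94, 94], [91, 91, 94], [95, 96, 96], [92, 92, 93], [92, 92, 93], [123, 124, 124], [153, 156, 155], [154, 156, 154], [152, 155, 154]]
hole [ 0.5102723  -0.16550026  0.055     ]
```

```bash
python3 -m inch '[[[-0.5,4,-0.2,0],[-1,9,-0.2,0],[-2,14.5,-0.2,0],[-3,20,-0.2,0],[-3.5,25.5,-0.2,0],[-4,31,-0.2,0],[-4.5,36,0,0],[-4.7,38.2,2,0],[-4.7,38.2,3,0],[-4.7,38.2,3,0],[-4.7,38.2,3,0]]]'; python3 look.py w3; python3 - <<'E'
import cv2
a=cv2.imread("pics/w3.png")
cv2.imwrite("pics/w3c.png",cv2.resize(a[140:260,190:370],None,fx=4,fy=4,interpolation=cv2.INTER_CUBIC))
E
```

```text
clock: 6.62
eef_pos: [0.6011, 0.2048, 0.1988]
orientation: [0.059, 0.998, -0.0, -0.0]
contact_force: [0.7, -1.2, 0.1]
finger_gap: 0.0239
gripper_force: 20.0
```

View pics/w3c.png

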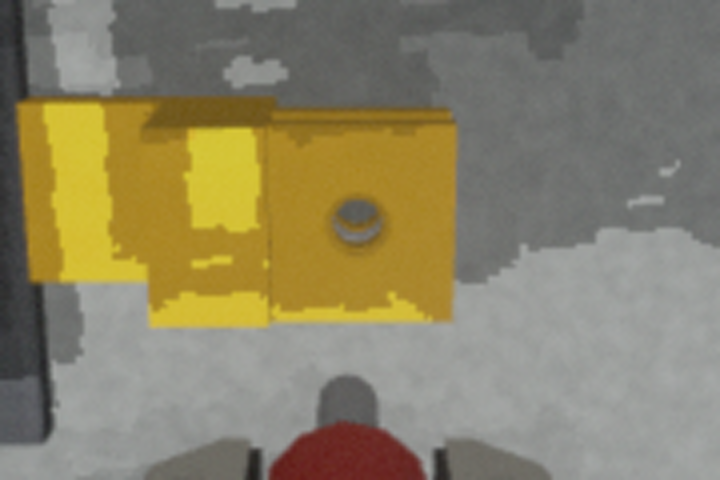

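The hole mouth is at crop (358,222), which is pixel (279.5,195.5). The pin foot is at (277,234).

```bash
python3 - <<'E'
from h import *
from station import sensors
c=pickle.load(open("w3.pkl","rb"));s=sensors.observe()
h=ray(c,(279.5,195.5),.048,c["view"]);print(h)
M=R.from_quat(s["orientation"]).as_matrix();off=M@[-.00175,-.0003,0]
t=h-off;t[2]=.1;print(rel(s,t,-.115))
print(c["s"]["eef_pos"],s["eef_pos"])
E
```

```text
[0.5992414 0.2072065 0.048    ]
(array([0.4 , 0.21, 9.91]), np.float64(-0.002), 'curyaw', np.float64(-0.117))
[0.60112935 0.20481293 0.19876439] [0.60126453 0.20522075 0.19911782]
```

```bash
python3 -m inch '[[[0.3,0.25,3,0],[0.3,0.25,6,0],[0.3,0.25,8.5,0],[0.3,0.25,9.5,0],[0.3,0.25,9.5,0],[0.3,0.25,9.5,0]]]'; python3 look.py w4; python3 - <<'E'
import cv2
a=cv2.imread("pics/w4.png")
cv2.imwrite("pics/w4c.png",cv2.resize(a[180:280,210:350],None,fx=5,fy=5,interpolation=cv2.INTER_CUBIC))
E
```

```text
clock: 7.42
eef_pos: [0.599, 0.2098, 0.1048]
orientation: [0.058, 0.998, 0.0, 0.001]
contact_force: [0.3, -0.0, -0.6]
finger_gap: 0.0235
gripper_force: 20.0
```

View pics/w4c.png

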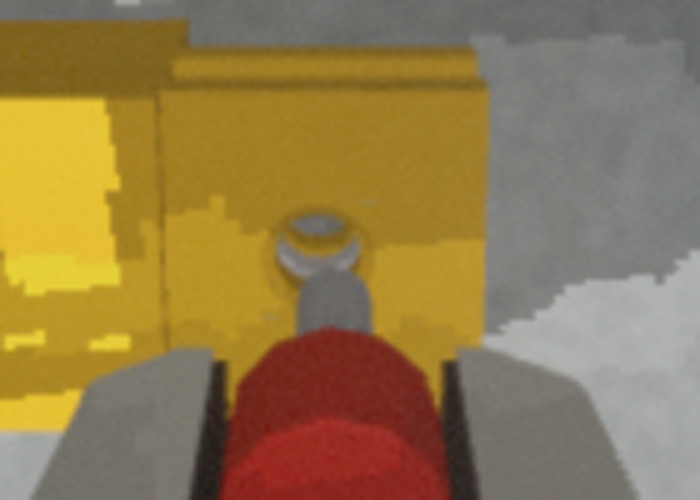

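The hole is at pixel (274.2,229.4), and the foot's leading edge is at (276.8,233.6).

```bash
python3 - <<'E'
from h import *
c=pickle.load(open("w4.pkl","rb"))
V=np.linalg.inv(np.array(c["tool_from_camera"]))
print("hole tool",ray(c,(274.2,229.4),.0568,V),"foot edge",ray(c,(276.8,233.6),.0425,V))
f=c["frame"].astype(int)
print([f[229,u].tolist() for u in range(260,290)])
print([f[v,274].tolist() for v in range(216,240)])
E
```

```text
hole tool [ 0.00046818 -0.00230384  0.0568    ] foot edge [ 0.00261736 -0.00044795  0.0425    ]
[[185, 150, 40], [183, 146, 37], [173, 139, 37], [167, 132, 35], [161, 128, 45], [141, 123, 87], [131, 124, 119], [129, 117, 105], [139, 119, 77], [149, 119, 48], [151, 121, 39], [145, 114, 28], [140, 110, 27], [138, 106, 32], [140, 108, 29], [144, 111, 32], [148, 117, 35], [148, 116, 40], [138, 111, 60], [129, 115, 92], [122, 115, 108], [134, 122, 106], [156, 123, 52], [149, 116, 33], [156, 122, 38], [163, 128, 36], [167, 133, 37], [181, 145, 43], [182, 145, 41], [180, 144, 35]]
[[161, 126, 32], [164, 130, 42], [161, 127, 37], [162, 128, 40], [160, 125, 34], [147, 113, 37], [135, 108, 49], [112, 105, 91], [112, 111, 104], [113, 111, 106], [110, 104, 95], [122, 97, 45], [128, 99, 32], [140, 108, 29], [153, 121, 42], [136, 118, 81], [122, 113, 108], [116, 112, 109], [109, 106, 102], [106, 104, 102], [107, 103, 103], [107, 103, 99], [106, 104, 101], [109, 106, 103]]
```

```bash
python3 -m inch '[[[0,-0.2,0,0],[0,-0.2,0.2,0],[0,-0.2,0.2,0],[0,-0.2,0.2,0]]]'; python3 look.py w5; python3 - <<'E'
from h import *
c=pickle.load(open("w5.pkl","rb"))
f=c["frame"].astype(int)
for v in(228,230,232):print(v,[(u,f[v,u,0],f[v,u,2]) for u in range(260,294)])
for u in (276,278):print(u,[(v,f[v,u,0],f[v,u,2]) for v in range(214,238)])
E
```

```text
clock: 7.98
eef_pos: [0.598, 0.2079, 0.1016]
orientation: [0.057, 0.998, -0.0, -0.0]
contact_force: [0.5, 0.2, -0.4]
finger_gap: 0.0238
gripper_force: 20.0
228 [(260, np.int64(184), np.int64(39)), (261, np.int64(168), np.int64(39)), (262, np.int64(165), np.int64(37)), (263, np.int64(163), np.int64(34)), (264, np.int64(161), np.int64(32)), (265, np.int64(160), np.int64(33)), (266, np.int64(155), np.int64(30)), (267, np.int64(143), np.int64(30)), (268, np.int64(140), np.int64(30)), (269, np.int64(133), np.int64(32)), (270, np.int64(125), np.int64(33)), (271, np.int64(121), np.int64(40)), (272, np.int64(119), np.int64(61)), (273, np.int64(117), np.int64(88)), (274, np.int64(112), np.int64(98)), (275, np.int64(110), np.int64(99)), (276, np.int64(105), np.int64(95)), (277, np.int64(104), np.int64(95)), (278, np.int64(106), np.int64(93)), (279, np.int64(108), np.int64(91)), (280, np.int64(115), np.int64(66)), (281, np.int64(121), np.int64(40)), (282, np.int64(125), np.int64(33)), (283, np.int64(135), np.int64(38)), (284, np.int64(138), np.int64(33)), (285, np.int64(144), np.int64(34)), (28
[... 3794 characters left out ...]
.int64(39)), (219, np.int64(162), np.int64(38)), (220, np.int64(161), np.int64(35)), (221, np.int64(161), np.int64(34)), (222, np.int64(163), np.int64(41)), (223, np.int64(157), np.int64(38)), (224, np.int64(139), np.int64(32)), (225, np.int64(126), np.int64(53)), (226, np.int64(107), np.int64(93)), (227, np.int64(102), np.int64(96)), (228, np.int64(106), np.int64(93)), (229, np.int64(119), np.int64(54)), (230, np.int64(126), np.int64(33)), (231, np.int64(137), np.int64(34)), (232, np.int64(153), np.int64(39)), (233, np.int64(139), np.int64(73)), (234, np.int64(115), np.int64(101)), (235, np.int64(107), np.int64(103)), (236, np.int64(106), np.int64(103)), (237, np.int64(108), np.int64(103))]
```

```bash
python3 - <<'E'
from h import *
c=pickle.load(open("w5.pkl","rb"))
from station import sensors
s=sensors.observe();print(c["s"]["eef_pos"],s["eef_pos"])
z=s["eef_pos"][2]-.048
V=np.linalg.inv(np.array(c["tool_from_camera"]))
for hx in(-3,-2,-1,0,1):
    a=np.linspace(0,2*np.pi,73)
    o=[]
    for r,dz in((8.25,0),(7.25,0),(6.25,0),(6.25,.002)):
        P=proj(c,np.c_[hx/1e3+r/1e3*np.cos(a),-.0009+r/1e3*np.sin(a),0*a+z+dz],V)
        o.append((P[:,1].min().round(1),P[:,0].min().round(1),P[:,0].max().round(1),P[0:37,1][P[:37,0].argmax()].round(1)))
    print(hx,o)
f=c["frame"].astype(int)
for v in range(226,248,2):
    w=np.where(f[v,250:300,2]>62)[0]+250;print(v,w.min() if len(w) else 0,w.max() if len(w) else 0)
E
```

```text
[0.59800514 0.20785702 0.10161288] [0.59799757 0.20790481 0.10162479]
-3 [(np.float64(224.5), np.float64(264.6), np.float64(287.8), np.float64(235.5)), (np.float64(225.9), np.float64(266.0), np.float64(286.3), np.float64(235.5)), (np.float64(227.2), np.float64(267.4), np.float64(284.9), np.float64(235.5)), (np.float64(226.3), np.float64(267.4), np.float64(284.9), np.float64(234.5))]
-2 [(np.float64(223.2), np.float64(264.5), np.float64(287.8), np.float64(234.2)), (np.float64(224.5), np.float64(265.9), np.float64(286.4), np.float64(234.2)), (np.float64(225.9), np.float64(267.4), np.float64(285.0), np.float64(234.2)), (np.float64(224.9), np.float64(267.4), np.float64(284.9), np.float64(233.2))]
-1 [(np.float64(221.8), np.float64(264.5), np.float64(287.8), np.float64(232.9)), (np.float64(223.2), np.float64(265.9), np.float64(286.4), np.float64(232.9)), (np.float64(224.5), np.float64(267.3), np.float64(285.0), np.float64(232.9)), (np.float64(223.6), np.float64(267.4), np.float64(284.9), np.float64(231.9))]
0 [(np.float64(220.5), np.float64(264.5), np.float64(287.8), np.float64(231.5)), (np.float64(221.8), np.float64(265.9), np.float64(286.4), np.float64(231.5)), (np.float64(223.2), np.float64(267.3), np.float64(285.0), np.float64(231.5)), (np.float64(222.3), np.float64(267.4), np.float64(284.9), np.float64(230.6))]
1 [(np.float64(219.1), np.float64(264.5), np.float64(287.8), np.float64(230.2)), (np.float64(220.5), np.float64(265.9), np.float64(286.4), np.float64(230.2)), (np.float64(221.8), np.float64(267.3), np.float64(285.0), np.float64(230.2)), (np.float64(220.9), np.float64(267.4), np.float64(284.9), np.float64(229.3))]
226 272 280
228 273 280
230 268 284
232 268 284
234 268 283
236 270 282
238 270 283
240 269 284
242 269 284
244 269 284
246 269 284
```

```bash
python3 -m inch '[[[-0.02,-0.04,0.5,0],[-0.02,-0.04,1,0],[-0.02,-0.04,1.5,0],[-0.02,-0.04,2,0],[-0.02,-0.04,2.5,0],[-0.02,-0.04,2.5,0]]]'
```

```text
clock: 8.78
eef_pos: [0.5979, 0.2073, 0.0761]
orientation: [0.057, 0.998, -0.0, -0.0]
contact_force: [-0.2, -0.4, -0.9]
finger_gap: 0.0237
gripper_force: 20.0
```

```bash
python3 -m inch '[[[0,0,0.6,0],[0,0,1.2,0],[0,0,1.8,0],[0,0,2.2,0],[0,0,2.35,0],[0,0,2.45,0],[0,0,2.5,0],[0,0,2.5,0]]]'
```

```text
clock: 9.78
eef_pos: [0.5982, 0.2075, 0.0518]
orientation: [0.057, 0.998, 0.0, 0.0]
contact_force: [-0.5, 1.0, -0.9]
finger_gap: 0.0234
gripper_force: 20.0
```

```bash
python3 -m inch '[[[0,0,0.05,0],[0,0,0.1,0],[0,0,0.1,0]]]'; python3 -m inch '[[[0,0,0.05,0],[0,0,0.1,0],[0,0,0.1,0]]]'
```

```text
clock: 10.15
eef_pos: [0.5983, 0.2075, 0.0516]
orientation: [0.057, 0.998, 0.0, 0.0]
contact_force: [-2.0, -1.0, 8.6]
finger_gap: 0.0236
gripper_force: 20.0
clock: 10.52
eef_pos: [0.5984, 0.2075, 0.0515]
orientation: [0.057, 0.998, 0.0, 0.001]
contact_force: [-5.4, -1.2, 18.3]
finger_gap: 0.0235
gripper_force: 20.0
```

```bash
python3 -m inch '[[[0,0,-0.15,0],[0,0,-0.15,0]]]'; python3 -m inch '[[[0,0,0,0],[0,0,0,0],[0,0,0,0],[0,0,0,0],[0,0,0,0]]]' 0; python3 -m inch '[[[0,0,-2,0],[0,0,-5,0],[0,0,-10,0],[0,0,-15,0],[0,0,-19,0],[0,0,-19,0],[0,0,-19,0]]]'; python3 look.py w6; python3 - <<'E'
from h import *
from station import cams,sensors
import cv2
a=cv2.imread("pics/w6.png")[140:260,190:370]
c=cams.snapshot("side");b=c["frame"][160:220,260:350,::-1]
cv2.imwrite("pics/chk.png",np.hstack([cv2.resize(a,(600,400)),cv2.resize(b,(200,400))][:1]+[cv2.resize(b,(200,133)).repeat(1,0)] ) if 0 else np.vstack([cv2.resize(a,(540,360)),cv2.resize(b,(540,240))]))
print(rel(sensors.observe(),[.46,-.357,.25],-.115))
E
```

```text
clock: 10.78
eef_pos: [0.5984, 0.2075, 0.0516]
orientation: [0.057, 0.998, 0.0, 0.0]
contact_force: [-2.1, 0.2, 7.6]
finger_gap: 0.0235
gripper_force: 20.0
clock: 11.4
eef_pos: [0.6001, 0.2107, 0.0525]
orientation: [0.056, 0.998, 0.002, 0.002]
contact_force: [1.7, 6.0, 9.4]
finger_gap: 0.0685
gripper_force: 5.0
clock: 12.28
eef_pos: [0.5976, 0.2069, 0.2411]
orientation: [0.058, 0.998, -0.0, -0.0]
contact_force: [0.4, -0.5, -0.5]
finger_gap: 0.0928
gripper_force: 0.0
(array([  7.18, -57.6 ,  -0.91]), np.float64(0.0), 'curyaw', np.float64(-0.115))
```

View pics/chk.png

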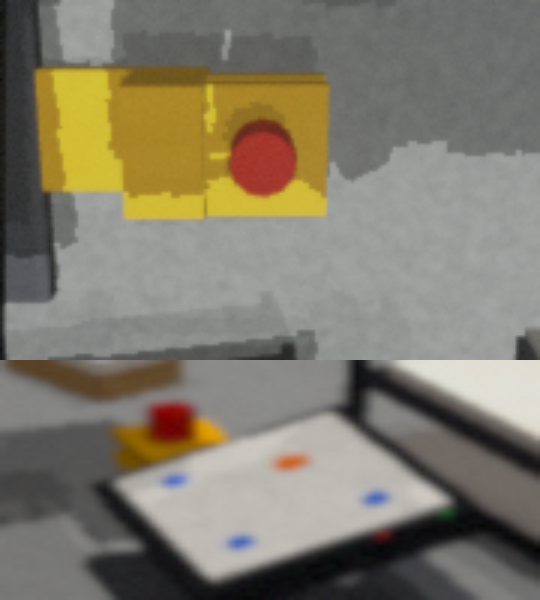

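The pin head sits flush and upright on the fork, and the panel hasn't moved (orange dot at side (308.5,185.5), as before). Now to the stylus.

```bash
python3 -m inch '[[[0.7,-6,-0.9,0],[1.4,-12,-0.9,0],[2.2,-18,-0.9,0],[2.9,-24,-0.9,0],[3.7,-30,-0.9,0],[4.4,-36,-0.9,0],[5.2,-42,-0.9,0],[6,-48,-0.9,0],[6.6,-54,-0.9,0],[7.2,-57.6,-0.9,0],[7.2,-57.6,-0.9,0],[7.2,-57.6,-0.9,0]]]'; python3 look.py w7; python3 - <<'E'
from h import *
import cv2
d=pickle.load(open("d0.pkl","rb"));print("seated head top exp side",proj(d["side"],[.6,.2075,.072]))
c=pickle.load(open("w7.pkl","rb"))
T=np.linalg.inv(np.array(c["tool_from_camera"]))
print(c["s"],"expect top",proj(c,[.46,-.3565,.16],c["view"]),"hole",proj(c,[.46,-.3565,.065],c["view"]))
f=c["frame"];h=cv2.cvtColor(f,cv2.COLOR_RGB2HSV)
m=((h[...,0]>100)&(h[...,0]<125)&(h[...,1]>150)).astype(np.uint8)
n,l,st,ce=cv2.connectedComponentsWithStats(m)
print([(st[i].tolist(),ce[i].round(1).tolist()) for i in range(1,n) if st[i,4]>40])
E
```

```text
clock: 13.88
eef_pos: [0.4606, -0.3555, 0.2492]
orientation: [0.057, 0.998, 0.001, -0.001]
contact_force: [0.9, 0.2, 0.3]
finger_gap: 0.0932
gripper_force: 0.0
seated head top exp side [[287.86346952 171.73754394]]
{'eef_pos': array([ 0.46057845, -0.3555321 ,  0.24915764]), 'orientation': array([ 5.72151179e-02,  9.98361327e-01,  7.19020733e-04, -7.57839278e-04])} expect top [[275.89947443 216.02912213]] hole [[275.95530965 189.86845757]]
[([252, 369, 166, 29, 1630], [311.7, 388.3])]
```

```bash
python3 - <<'E'
from h import *
import cv2
c=pickle.load(open("w7.pkl","rb"));f=c["frame"]
h=cv2.cvtColor(f,cv2.COLOR_RGB2HSV).astype(int)
m=((h[...,0]>95)&(h[...,0]<130)&(h[...,1]>90)).astype(np.uint8);m[270:]=0
n,l,st,ce=cv2.connectedComponentsWithStats(m)
print([(st[i].tolist(),ce[i].round(1).tolist()) for i in range(1,n) if st[i,4]>15])
print([f[v,276].tolist() for v in range(170,250,4)])
E
```

```text
[([266, 180, 14, 9, 84], [272.5, 183.6]), ([263, 202, 17, 19, 249], [271.3, 210.8])]
[[139, 98, 65], [138, 97, 64], [102, 73, 48], [44, 55, 79], [41, 53, 76], [118, 115, 112], [121, 118, 115], [123, 120, 116], [76, 80, 90], [51, 66, 91], [55, 79, 117], [60, 82, 121], [52, 71, 104], [157, 159, 158], [162, 165, 161], [158, 159, 158], [155, 157, 155], [148, 150, 149], [150, 153, 151], [148, 150, 148]]
```

```bash
python3 - <<'E'
from h import *
from station import sensors
c=pickle.load(open("w7.pkl","rb"));s=sensors.observe();print(s["eef_pos"])
p=ray(c,(271.5,212.5),.16,c["view"]);print(p,rel(s,[p[0]+.001,p[1],.106],-.115))
E
```

```text
[ 0.46091918 -0.35510376  0.24939885]
[ 0.45662104 -0.35969051  0.16      ] (array([ 0.26, -0.51, 14.34]), np.float64(0.002), 'curyaw', np.float64(-0.113))
```

```bash
python3 -m inch '[[[0.2,-0.5,3,0],[0.2,-0.5,7,0],[0.2,-0.5,11,0],[0.2,-0.5,13.5,0],[0.2,-0.5,14.3,0],[0.2,-0.5,14.3,0],[0.2,-0.5,14.3,0]]]'; python3 -m inch '[[[0,0,0,0],[0,0,0,0],[0,0,0,0],[0,0,0,0],[0,0,0,0],[0,0,0,0],[0,0,0,0],[0,0,0,0],[0,0,0,0]]]' 1 15
```

```text
clock: 14.8
eef_pos: [0.4588, -0.3614, 0.1082]
orientation: [0.057, 0.998, -0.0, 0.001]
contact_force: [0.2, -0.1, -0.0]
finger_gap: 0.0928
gripper_force: 0.0
clock: 15.92
eef_pos: [0.4582, -0.3611, 0.1071]
orientation: [0.057, 0.998, 0.0, -0.0]
contact_force: [-0.1, 1.4, -0.3]
finger_gap: 0.0151
gripper_force: 15.0
```

```bash
python3 -m inch '[[[0,0,-1,0],[0,0,-2.5,0],[0,0,-4,0],[0,0,-4.5,0],[0,0,-4.5,0],[0,0,-4.5,0]]]'; python3 -m inch '[[[0.2,0,0,0],[0.4,0,0.02,0],[0.7,0,0.04,0],[1,0,0.06,0],[1.3,0,0.1,0],[1.5,0,0.13,0],[1.5,0,0.13,0]]]' - 8; cat > ang.py <<'E'
from h import *
from station import sensors,cams
import cv2,sys
s=sensors.observe();print(s["eef_pos"].round(4) if hasattr(s["eef_pos"],"round") else s["eef_pos"],s["contact_force"],s["finger_gap"])
for n in("scene","side"):
    c=cams.snapshot(n);c["s"]=s;pickle.dump(c,open(f"{sys.argv[1]}_{n}.pkl","wb"))
E
python3 ang.py a1
```

```text
clock: 16.68
eef_pos: [0.458, -0.3612, 0.1519]
orientation: [0.057, 0.998, 0.0, -0.0]
contact_force: [-0.1, 0.0, -1.3]
finger_gap: 0.0159
gripper_force: 15.0
clock: 17.55
eef_pos: [0.443, -0.3596, 0.1509]
orientation: [0.057, 0.998, -0.0, 0.0]
contact_force: [0.4, 0.7, 0.6]
finger_gap: 0.0156
gripper_force: 8.0
[ 0.443  -0.3596  0.1509] [0.37744153 0.72668249 0.58676592] 0.015578550169796548
```

```bash
python3 -m inch '[[[0.3,0,0.03,0],[0.6,0,0.07,0],[0.9,0,0.12,0],[1.2,0,0.16,0],[1.5,0,0.21,0],[1.8,0,0.25,0],[2.1,0,0.3,0],[2.1,0,0.3,0]]]'; python3 ang.py a2; python3 - <<'E'
from h import *
import cv2
o=[]
for n in("scene","side"):
    c=pickle.load(open(f"a2_{n}.pkl","rb"));s=c["s"]
    M=R.from_quat(s["orientation"]).as_matrix();g=s["eef_pos"]-M@[0,0,.019]
    u,v=proj(c,g)[0].astype(int);print(n,u,v)
    im=c["frame"][v-40:v+60,u-50:u+50,::-1]
    im=cv2.resize(im,(400,400),interpolation=cv2.INTER_CUBIC);o.append(im)
cv2.imwrite("pics/a2.png",np.hstack(o))
E
```

```text
clock: 18.65
eef_pos: [0.4219, -0.3571, 0.1477]
orientation: [0.057, 0.998, 0.0, -0.0]
contact_force: [1.0, 0.4, 0.2]
finger_gap: 0.016
gripper_force: 8.0
[ 0.4219 -0.3571  0.1477] [1.02945131 0.40158559 0.24848378] 0.016006883284017826
scene 211 116
side 338 283
```

View pics/a2.png

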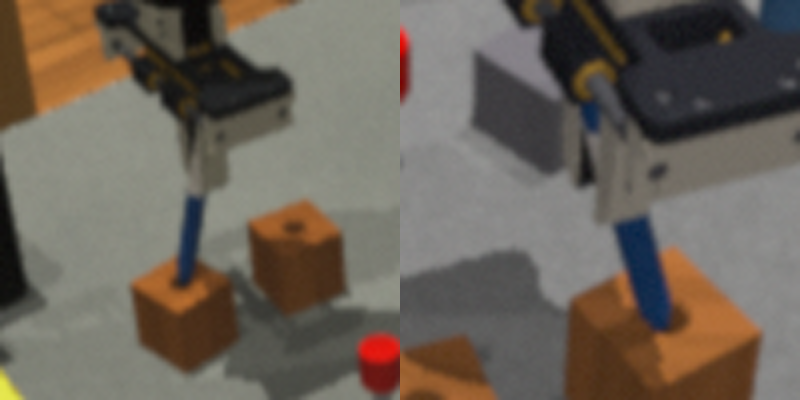

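The scene and side crops show the stylus leaning in the grip with its nose in the stand hole. Next I'll lift, firm up the grip and carry it over the panel, measuring by code from here on.

```bash
python3 -m inch '[[[0,0,-1,0],[0,0,-3,0],[0,0,-6,0],[0,0,-9,0],[0,0,-11.5,0],[0,0,-11.5,0]]]' - 25; python3 -c "
from h import *
from station import sensors
s=sensors.observe();print(rel(s,[.549,.0707,.262],-.115),rel(s,[.549,.0707,.218],-.115))"
```

```text
clock: 19.5
eef_pos: [0.4229, -0.3577, 0.265]
orientation: [0.057, 0.998, -0.001, 0.002]
contact_force: [0.5, 1.0, -1.3]
finger_gap: 0.0157
gripper_force: 25.0
(array([-7.62, 44.  ,  0.25]), np.float64(0.0), 'curyaw', np.float64(-0.115)) (array([-7.6 , 44.01,  4.65]), np.float64(0.0), 'curyaw', np.float64(-0.115))
```

```bash
python3 -m inch '[[[-1,5,0,0],[-2,11,0,0],[-3,17,0,0],[-4,23,0,0],[-5,29,0,0],[-6,35,0,0],[-7,40,0,0],[-7.6,43,0,0],[-7.6,44,0.5,0],[-7.6,44,2.5,0],[-7.6,44,4,0],[-7.6,44,4,0]]]'; python3 -m inch '[[[0,0,0,0],[0,0,0,0]]]'; python3 look.py w8; python3 ang.py a3; python3 - <<'E'
from h import *
import cv2
c=pickle.load(open("w8.pkl","rb"));f=c["frame"].astype(int);s=c["s"]
V=np.linalg.inv(np.array(c["tool_from_camera"]))
for th in(14,16,18,20,22):
    t=np.radians(th);e=np.array([np.sin(t),0,-np.cos(t)]);x=np.array([np.cos(t),0,np.sin(t)])
    tip=np.array([0,0,-.019])-.116*e
    print(th,"tip edge,tip ctr,nose/barrel edges",proj(c,np.array([tip+.004*x,tip,tip+.008*x+.02*e,tip+.008*x+.05*e,tip+.008*x+.15*e]),V).round(1).tolist())
for v in range(150,260,2):print(v,f[v,276].tolist(),end=' ')
h=cv2.cvtColor(c["frame"],cv2.COLOR_RGB2HSV).astype(int)
m=((h[...,0]<20)&(h[...,0]>5)&(h[...,1]>170)&(h[...,2]>150)).astype(np.uint8);m[290:]=0
n,l,st,ce=cv2.connectedComponentsWithStats(m);print([(st[i].tolist(),ce[i].round(1).tolist()) for i in range(1,n) if st[i,4]>20])
print("mark expected",proj(c,[.5918,.0658,.097],c["view"]))
E
```

```text
clock: 21.0
eef_pos: [0.5472, 0.07, 0.2215]
orientation: [0.058, 0.998, -0.001, -0.001]
contact_force: [0.2, 0.4, -0.8]
finger_gap: 0.0156
gripper_force: 25.0
clock: 21.25
eef_pos: [0.5486, 0.071, 0.2235]
orientation: [0.058, 0.998, 0.0, 0.001]
contact_force: [-0.1, 0.0, -0.3]
finger_gap: 0.0156
gripper_force: 25.0
[0.5485 0.0711 0.2234] [-0.77825472 -0.38866478 -0.15303623] 0.01569381688826016
14 tip edge,tip ctr,nose/barrel edges [[277.3, 241.7], [277.3, 246.4], [277.3, 240.1], [277.4, 245.9], [278.1, 284.4]]
16 tip edge,tip ctr,nose/barrel edges [[277.3, 246.4], [277.3, 251.1], [277.3, 244.3], [277.4, 249.2], [278.1, 281.2]]
18 tip edge,tip ctr,nose/barrel edges [[277.3, 251.2], [277.3, 255.9], [277.3, 248.6], [277.4, 252.4], [278.1, 278.1]]
20 tip edge,tip ctr,nose/barrel edges [[277.3, 255.9], [277.3, 260.7], [277.3, 252.8], [277.4, 255.7], [278.1, 274.9]]
22 tip edge,tip ctr,nose/barrel edges [[277.3, 260.7], [277.3, 265.5], [277.3, 257.0], [277.4, 259.0], [278.1, 271.8]]
150 [56, 56, 57] 152 [62, 63, 66] 154 [63, 63, 67] 156 [56, 58, 62] 158 [64, 64, 66] 160 [63, 64, 66] 162 [
[... 327 characters left out ...]
[167, 168, 164] 198 [164, 165, 160] 200 [164, 165, 160] 202 [165, 166, 161] 204 [156, 156, 151] 206 [157, 157, 153] 208 [156, 157, 151] 210 [154, 155, 149] 212 [149, 149, 145] 214 [148, 149, 143] 216 [147, 148, 143] 218 [150, 150, 145] 220 [152, 153, 147] 222 [152, 153, 148] 224 [152, 151, 147] 226 [151, 150, 146] 228 [152, 152, 148] 230 [170, 171, 166] 232 [176, 177, 171] 234 [207, 208, 202] 236 [210, 211, 205] 238 [216, 202, 187] 240 [219, 144, 80] 242 [220, 143, 77] 244 [219, 142, 74] 246 [217, 142, 78] 248 [99, 78, 79] 250 [59, 64, 79] 252 [59, 64, 79] 254 [61, 64, 79] 256 [56, 63, 78] 258 [55, 62, 78] [([397, 229, 29, 12, 40], [412.8, 236.0])]
mark expected [[276.97107312 247.85351384]]
```

```bash
python3 - <<'E'
from h import *
import cv2
c=pickle.load(open("w8.pkl","rb"));f=c["frame"].astype(int)
V=np.linalg.inv(np.array(c["tool_from_camera"]))
for th in(15,16,17,18,19,20):
    t=np.radians(th);e=np.array([np.sin(t),0,-np.cos(t)]);x=np.array([np.cos(t),0,np.sin(t)])
    tip=np.array([0,0,-.019])-.116*e
    print(th,proj(c,np.array([tip+.008*x+a*e for a in (.015,.02,.025,.03,.09,.14,.15)]+[tip-.008*x+.15*e]),V)[:,1].round(1).tolist())
print([(v,*f[v,277]) for v in range(256,312,2)])
for v in(250,256,262,280,290):
    b=f[v,240:320];w=np.where(b.sum(1)<230)[0]+240;print(v,[(u,f[v,u].sum()) for u in range(258,298,2)])
P=pickle.load(open("a3_side.pkl","rb")),pickle.load(open("a3_scene.pkl","rb"))
N=[]
for c in P:
    s=c["s"];M=R.from_quat(s["orientation"]).as_matrix()
    g=s["eef_pos"]-M@[0,0,.019]
    t=np.radians(18);e=M@np.array([np.sin(t),0,-np.cos(t)])
    a,b=proj(c,np.array([g-.08*e,g-.04*e]));print(a,b)
    h=cv2.cvtColor(c["frame"],cv2.COLOR_RGB2HSV).astype(int)
    m=((h[...,0]>100)&(h[...,0]<125)&(h[...,1]>120)).astype(np.uint8)
    mid=(a+b)/2;yy,xx=np.nonzero(m);k=np.hypot(xx-mid[0],yy-mid[1])<22
    pts=np.c_[xx[k],yy[k]].astype(np.float32);print(len(pts),pts.min(0),pts.max(0))
    vx,vy,x0,y0=cv2.fitLine(pts,cv2.DIST_HUBER,0,.01,.01).ravel()
    print("dir",np.degrees(np.arctan2(vy,vx)),"pred18",np.degrees(np.arctan2(*(b-a)[::-1])))
    r=lambda u,v:np.array([(u-c["cx"])/K(c),(v-c["cy"])/K(c),1])
    n=np.cross(r(x0,y0),r(x0+10*vx,y0+10*vy));N.append(M.T@(c["view"][:3,:3].T@n if isinstance(c["view"],np.ndarray) else np.array(c["view"])[:3,:3].T@n))
e=np.cross(*N);e/=np.linalg.norm(e);e*=-np.sign(e[2])
print("axis tool",e,"lean x deg",np.degrees(np.arctan2(e[0],-e[2])),"lean y",np.degrees(np.arctan2(e[1],-e[2])))
E
```

```text
15 [241.5, 242.2, 243.0, 243.9, 257.2, 277.0, 282.8, 322.9]
16 [243.6, 244.3, 245.1, 245.8, 257.9, 276.0, 281.2, 321.6]
17 [245.8, 246.5, 247.1, 247.8, 258.7, 274.9, 279.6, 320.2]
18 [248.0, 248.6, 249.1, 249.7, 259.5, 273.9, 278.1, 318.8]
19 [250.2, 250.7, 251.2, 251.7, 260.2, 272.8, 276.5, 317.4]
20 [252.4, 252.8, 253.2, 253.7, 261.0, 271.8, 274.9, 315.9]
[(256, np.int64(57), np.int64(67), np.int64(81)), (258, np.int64(56), np.int64(63), np.int64(79)), (260, np.int64(52), np.int64(61), np.int64(78)), (262, np.int64(92), np.int64(95), np.int64(99)), (264, np.int64(110), np.int64(110), np.int64(106)), (266, np.int64(114), np.int64(110), np.int64(108)), (268, np.int64(112), np.int64(111), np.int64(109)), (270, np.int64(112), np.int64(110), np.int64(106)), (272, np.int64(115), np.int64(111), np.int64(109)), (274, np.int64(111), np.int64(109), np.int64(108)), (276, np.int64(113), np.int64(111), np.int64(108)), (278, np.int64(109), np.int64(107), np.int64(105)), (280, np.int64(108), np.int64(107), np.int64(102)), (282, np.int64(114), np.int64(110), np.int64(108)), (284, np.int64(69), np.
[... 2540 characters left out ...]
266, np.int64(148)), (268, np.int64(163)), (270, np.int64(160)), (272, np.int64(153)), (274, np.int64(171)), (276, np.int64(165)), (278, np.int64(171)), (280, np.int64(175)), (282, np.int64(148)), (284, np.int64(163)), (286, np.int64(156)), (288, np.int64(151)), (290, np.int64(251)), (292, np.int64(358)), (294, np.int64(151)), (296, np.int64(106))]
[301.44046397 162.74084858] [296.90609548 149.66063791]
97 [296. 147.] [304. 171.]
dir 74.060844 pred18 -109.1193175212022
[262.52020653 207.26232734] [266.17627592 194.5391092 ]
87 [259. 193.] [268. 215.]
dir -75.86241 pred18 -73.96777618502959
axis tool [ 0.25887067  0.01441214 -0.96580446] lean x deg 15.004657553171104 lean y 0.8549282992311278
```

```bash
cat > fit.py <<'E'
from h import *
import sys
c=pickle.load(open(sys.argv[1],"rb"));obs=np.array([float(a) for a in sys.argv[2:]])
V=np.linalg.inv(np.array(c["tool_from_camera"]))
def pred(p,L=.116):
    t,dx,ns=p;e=np.array([np.sin(t),0,-np.cos(t)]);x=np.array([np.cos(t),0,np.sin(t)])
    tip=np.array([dx,0,-.019])-L*e
    return proj(c,np.array([tip+.008*x+a*e for a in (.02+ns,.09,.14)]),V)[:,1],tip
for L in(.113,.116,.119):
    r=least_squares(lambda p:np.r_[pred(p,L)[0]-obs,p[2]/.01],[.28,0,0],x_scale=[.1,.002,.01]);print(L,np.degrees(r.x[0]),r.x[1:],pred(r.x,L)[1],r.fun)
E
python3 fit.py w8.pkl 247.4 261.8 283.8
python3 - <<'E'
# panel lean from wrist views w1,w8 : orange dot & plate corners check
from h import *
import cv2
d=pickle.load(open("d0.pkl","rb"))
for n in("scene","side"):
    f=d[n]["frame"];h=cv2.cvtColor(f,cv2.COLOR_RGB2HSV).astype(int)
    y0,y1,x0,x1=(200,245,225,295) if n=="scene" else (170,218,275,340)
    m=((h[...,2]>150)&(h[...,1]<60)).astype(np.uint8)[y0:y1,x0:x1]
    m=cv2.morphologyEx(m,cv2.MORPH_CLOSE,np.ones((5,5)))
    k,l,st,ce=cv2.connectedComponentsWithStats(m);i=1+st[1:,4].argmax()
    cn=max(cv2.findContours((l==i).astype(np.uint8),0,1)[0],key=cv2.contourArea)
    q=cv2.approxPolyDP(cn,5,True)[:,0]+[x0,y0];print(n,q.tolist())
E
```

```text
0.113 15.311138378221374 [-0.00247181  0.00482606] [-0.03231065  0.          0.08998919] [-0.27945457  0.47600123 -0.19893721  0.48260555]
0.116 15.104709087568418 [-0.0031746   0.00522951] [-0.03340233  0.          0.09299234] [-0.29815563  0.50935177 -0.21364385  0.52295111]
0.119 14.897300986850876 [-0.00390092  0.00562327] [-0.0344943   0.          0.09600019] [-0.31582378  0.54105349 -0.22771868  0.56232728]
scene [[230, 212], [256, 241], [287, 232], [262, 206]]
side [[314, 173], [280, 190], [294, 213], [333, 195]]
```

Both measurements put the stylus lean at 15°, against a plate lean of about 17.8°. I'll go back to the stand and pivot it the remaining 3°.

```bash
python3 -m inch '[[[0,0,-2,0],[0,-1,-4,0],[1,-7,-4.2,0],[2,-13,-4.2,0],[3,-19,-4.2,0],[4,-25,-4.2,0],[5,-31,-4.2,0],[6,-36,-4.2,0],[7,-41,-4.2,0],[7.6,-44,-4.2,0],[7.6,-44,-4.2,0],[7.6,-44,-4.2,0]]]'; python3 -m inch '[[[0,0,0,0]]]'; python3 -c "
from h import *
from station import sensors
s=sensors.observe();print(s['eef_pos'],rel(s,[.4219,-.3571,.1477],-.115))"
```

```text
clock: 22.9
eef_pos: [0.4226, -0.3564, 0.2649]
orientation: [0.057, 0.998, 0.0, 0.0]
contact_force: [0.5, 0.3, -0.2]
finger_gap: 0.0159
gripper_force: 25.0
clock: 23.02
eef_pos: [0.423, -0.3559, 0.2649]
orientation: [0.056, 0.998, 0.0, 0.0]
contact_force: [0.0, 0.8, -1.2]
finger_gap: 0.0154
gripper_force: 25.0
[ 0.42298099 -0.35590239  0.26487839] (array([ 0.1 , -0.14, 11.72]), np.float64(0.002), 'curyaw', np.float64(-0.113))
```

```bash
python3 -m inch '[[[0,-0.14,4,0],[0,-0.14,8,0],[0,-0.14,10,0],[0,-0.14,11,0],[0,-0.14,11.6,0],[0,-0.14,11.6,0]]]'; python3 -m inch '[[[0.2,0,0,0],[0.35,0,0,0],[0.5,0,0.05,0],[0.65,0,0.05,0],[0.7,0,0.05,0],[0.7,0,0.05,0]]]' - 8;python3 -m inch '[[[0,0,0,0],[0,0,0,0],[-0.1,0,-1,0],[-0.1,0,-4,0],[-0.1,0,-8,0],[-0.1,0,-11.5,0],[-0.1,0,-11.5,0],[-0.1,0,-11.5,0]]]' - 25; python3 look.py w9; python3 - <<'E'
from h import *
c=pickle.load(open("w9.pkl","rb"));f=c["frame"].astype(int)
print([(v,f[v,277].tolist()) for v in range(236,292)])
E
```

```text
clock: 23.78
eef_pos: [0.4225, -0.3585, 0.1492]
orientation: [0.057, 0.998, -0.0, 0.0]
contact_force: [0.0, -0.5, 1.0]
finger_gap: 0.0153
gripper_force: 25.0
clock: 24.52
eef_pos: [0.4152, -0.3578, 0.1483]
orientation: [0.057, 0.998, 0.0, 0.0]
contact_force: [1.4, -0.5, -0.6]
finger_gap: 0.0156
gripper_force: 8.0
clock: 25.52
eef_pos: [0.4158, -0.3575, 0.2631]
orientation: [0.057, 0.998, 0.0, -0.0]
contact_force: [0.0, -0.8, -0.5]
finger_gap: 0.0157
gripper_force: 25.0
[(236, [204, 152, 102]), (237, [203, 152, 100]), (238, [197, 148, 100]), (239, [194, 143, 97]), (240, [193, 142, 94]), (241, [191, 140, 94]), (242, [191, 140, 95]), (243, [188, 138, 90]), (244, [189, 137, 92]), (245, [188, 137, 92]), (246, [184, 137, 97]), (247, [170, 155, 142]), (248, [161, 161, 157]), (249, [160, 163, 160]), (250, [160, 161, 160]), (251, [160, 162, 161]), (252, [160, 161, 159]), (253, [153, 155, 154]), (254, [92, 98, 108]), (255, [53, 62, 79]), (256, [48, 53, 72]), (257, [47, 56, 73]), (258, [47, 55, 73]), (259, [46, 54, 74]), (260, [50, 57, 77]), (261, [42, 54, 74]), (262, [47, 54, 76]), (263, [43, 51, 73]), (264, [47, 53, 74]), (265, [65, 72, 84]), (266, [108, 106, 103]), (267, [113, 109, 105]), (268, [113, 110, 108]), (269, [111, 108, 104]), (270, [114, 109, 107]), (271, [114, 109, 106]), (272, [114, 110, 107]), (273, [111, 109, 105]), (274, [112, 110, 107]), (275, [111, 108, 106]), (276, [111, 108, 107]), (277, [111, 109, 106]), (278, [112, 108, 105]), (279, [112, 111, 108]), (280, [113, 111, 108]), (281, [125, 123, 121]), (282, [121, 123, 125]), (283, [62, 67, 81]), (284, [39, 48, 70]), (285, [40, 54, 71]), (286, [39, 49, 72]), (287, [36, 52, 74]), (288, [35, 52, 75]), (289, [38, 52, 78]), (290, [40, 56, 80]), (291, [37, 56, 84])]
```

```bash
python3 fit.py w9.pkl 253.9 265.4 282.9; python3 ang.py a4; python3 - <<'E'
from h import *
import cv2
N=[]
for n in("side","scene"):
    c=pickle.load(open(f"a4_{n}.pkl","rb"));s=c["s"];M=R.from_quat(s["orientation"]).as_matrix()
    g=s["eef_pos"]-M@[-.003,0,.019]
    t=np.radians(18);e=M@np.array([np.sin(t),0,-np.cos(t)])
    a,b,tp=proj(c,np.array([g-.08*e,g-.04*e,g-.116*e]))
    h=cv2.cvtColor(c["frame"],cv2.COLOR_RGB2HSV).astype(int)
    m=((h[...,0]>100)&(h[...,0]<125)&(h[...,1]>120)).astype(np.uint8)
    mid=(a+b)/2;yy,xx=np.nonzero(m);k=np.hypot(xx-mid[0],yy-mid[1])<(28 if n=="side" else 20)
    pts=np.c_[xx[k],yy[k]].astype(np.float32);print(n,len(pts),pts.min(0),pts.max(0),a,b,tp)
    vx,vy,x0,y0=cv2.fitLine(pts,cv2.DIST_HUBER,0,.01,.01).ravel()
    r=lambda u,v:np.array([(u-c["cx"])/K(c),(v-c["cy"])/K(c),1])
    N.append(M.T@(np.array(c["view"])[:3,:3].T@np.cross(r(x0,y0),r(x0+10*vx,y0+10*vy))))
e=np.cross(*N);e/=np.linalg.norm(e);e*=-np.sign(e[2])
print("lean x",np.degrees(np.arctan2(e[0],-e[2])),"lean y",np.degrees(np.arctan2(e[1],-e[2])))
E
```

```text
0.113 18.021423623221278 [-0.0035738   0.00349623] [-0.0385329   0.          0.08845632] [-0.25773963  0.44167076 -0.18593965  0.34962286]
0.116 17.866679776480424 [-0.00413521  0.00378986] [-0.03972438  0.          0.09140567] [-0.27553064  0.4737317  -0.20027122  0.37898635]
0.119 17.71141328897365 [-0.00471446  0.0040773 ] [-0.04091698  0.          0.09435951] [-0.29246332  0.50445619 -0.21411216  0.40772991]
[ 0.4157 -0.3574  0.2626] [-0.02086837 -0.18649582 -0.71415344] 0.015648917618262304
side 261 [344. 241.] [359. 275.] [349.53883791 263.03856061] [343.91669584 245.12630782] [354.2482092  278.04270815]
scene 63 [202.  94.] [207. 114.] [205.47238116 107.05043316] [207.61730325  95.14724662] [203.59389444 117.47504396]
lean x 18.434294957880994 lean y -0.5228619746093683
```

```bash
python3 - <<'E'
from h import *
from station import sensors
s=sensors.observe();M=R.from_quat(s["orientation"]).as_matrix()
n=np.array([-.3053,.0353,.9516]);m=np.array([.5918,.0658,.097])
for h in(.035,.015): 
    t=m+h*n-M@[-.0397,0,.0914];print(t,rel(s,t,-.115))
E
```

```text
[0.54183226 0.07148225 0.2217783 ] (array([-7.62, 44.06,  4.08]), np.float64(0.0), 'curyaw', np.float64(-0.115))
[0.54793826 0.07077625 0.2027463 ] (array([-8.24, 44.05,  5.98]), np.float64(0.0), 'curyaw', np.float64(-0.115))
```

```bash
python3 -m inch '[[[-1,5,0,0],[-2,11,0,0],[-3,17,0,0],[-4,23,0,0],[-5,29,0,0],[-6,35,0,0],[-7,40,0,0],[-7.6,43.5,0.5,0],[-7.6,44.05,2.5,0],[-7.6,44.05,4.1,0],[-8.2,44.05,6,0],[-8.2,44.05,6,0]]]'; python3 -m inch '[[[0,0,0,0],[0,0,0,0],[0,0,0,0]]]'; python3 ang.py a5; python3 look.py w10; python3 - <<'E'
from h import *
import cv2
n=np.array([-.3053,.0353,.9516]);mk=np.array([.5918,.0658,.097])
for k in("side","scene"):
    c=pickle.load(open(f"a5_{k}.pkl","rb"));s=c["s"];M=R.from_quat(s["orientation"]).as_matrix()
    tip=s["eef_pos"]+M@[-.0397,0,.0914]
    print(k,"tip est px",proj(c,tip),"mark px",proj(c,mk),"axis up 20,40mm",proj(c,[tip+.02*n,tip+.04*n]).tolist())
    h=cv2.cvtColor(c["frame"],cv2.COLOR_RGB2HSV).astype(int)
    mid=proj(c,tip)[0]
    for name,m in(("orange",(h[...,0]<20)&(h[...,0]>4)&(h[...,1]>150)&(h[...,2]>120)),("dark",(h[...,2]<70)),("blue",(h[...,0]>100)&(h[...,0]<125)&(h[...,1]>120))):
        yy,xx=np.nonzero(m);q=np.hypot(xx-mid[0],yy-mid[1])<16;print(name,q.sum(),xx[q].mean() if q.any() else 0,yy[q].mean() if q.any() else 0,(xx[q].min(),xx[q].max(),yy[q].min(),yy[q].max()) if q.any() else 0)
    u,v=mid.astype(int);G=c["frame"].astype(int)
    for r in range(v-6,v+16,1):print(r,' '.join("%02x%02x%02x"%tuple(G[r,x]) for x in range(u-8,u+9)))
print(tip,(tip-mk)@n)
E
```

```text
clock: 27.18
eef_pos: [0.5473, 0.0692, 0.2016]
orientation: [0.058, 0.998, -0.001, -0.002]
contact_force: [0.4, -1.1, -0.7]
finger_gap: 0.016
gripper_force: 25.0
clock: 27.55
eef_pos: [0.5483, 0.0703, 0.2039]
orientation: [0.057, 0.998, 0.0, 0.0]
contact_force: [-0.1, 0.2, -0.7]
finger_gap: 0.0155
gripper_force: 25.0
[0.5483 0.0703 0.2039] [-0.0961925   0.15246281 -0.66481057] 0.015452505322216528
side tip est px [[306.67226845 180.5436648 ]] mark px [[307.91021978 185.40029875]] axis up 20,40mm [[304.57671460807745, 174.46692450362588], [302.4335212137896, 168.2520378145871]]
orange 15 298.8666666666667 180.33333333333334 (np.int64(291), np.int64(309), np.int64(175), np.int64(186))
dark 35 314.1142857142857 173.05714285714285 (np.int64(301), np.int64(322), np.int64(166), np.int64(179))
blue 43 303.7674418604651 170.46511627906978 (np.int64(301), np.int64(306), np.int64(165), np.int64(177))
174 8a8a87 8c8c89 878685 7b7c7d 535861 2c394f 152947 0d294a 172e51 314058 565c66 737274 82817e 97958f aba7a1 bcb8b2 c0bbb6
175 8a8989 8b8a87 898987 808080 676a70 424957 1f2f4a 112847 162e4d 323f57
[... 5063 characters left out ...]
e c3c3b0 cac9b8 cfcfbc d0d0bd
234 bfbdac c4c3b1 c4c3b1 c2c0af c3c2b0 c6c4b2 c7c5b3 c5c4b1 c3c2b1 c6c4b3 c8c6b6 c8c7b5 c7c6b4 c6c6b3 cacab7 d0cfbd d1d1be
235 abaa99 c1bfae c2c1b0 c1c1af c4c3b1 cac8b6 cacbb8 c6c6b3 c3c2b0 c2c2b0 cac9b8 cecdba cdccba c9c8b6 cacab7 cdccb9 cfcebc
236 807f71 adac9c c1c0ae c6c5b3 cac9b8 cfcdbb d0cfbd cacab8 c3c4b1 c2c1af c5c4b2 cdccb8 cfcebc cdcbb9 cac9b8 c7c7b3 c8c8b6
237 505049 828176 adad9e c8c6b5 d0cebc d2d1c0 d2d1bf d0d0bd c9c9b7 c5c5b2 c3c1b0 c6c5b2 cacab6 ceccba cbcab8 c3c2b1 c2c1ae
238 302f2a 504f48 848277 b4b3a4 cccbba d2d0bf d4d2c1 d2d0bf cfcfbd c9c8b6 c5c4b3 c2c2af bfbeac c4c2b1 c4c3b2 b4b3a1 a5a494
[0.58780868 0.06576309 0.11257783] 0.016041111483830712
```

Tip and dot agree with the model in both views, with the tip about 16 mm above the dot. Approaching along the normal.

```bash
python3 -m inch '[[[-0.1,0,0.3,0],[-0.2,0,0.6,0],[-0.3,0,0.9,0],[-0.4,0,1.24,0],[-0.4,0,1.24,0],[-0.4,0,1.24,0],[-0.4,0,1.24,0]]]' ; python3 -m inch '[[[-0.03,0,0.1,0],[-0.06,0,0.19,0],[-0.06,0,0.19,0],[-0.06,0,0.19,0]]]'; python3 -m inch '[[[-0.03,0,0.1,0],[-0.06,0,0.19,0],[-0.06,0,0.19,0],[-0.06,0,0.19,0]]]'
```

```text
clock: 28.58
eef_pos: [0.5522, 0.0699, 0.191]
orientation: [0.057, 0.998, 0.0, 0.0]
contact_force: [-0.3, -0.0, -0.9]
finger_gap: 0.0154
gripper_force: 25.0
clock: 29.08
eef_pos: [0.5527, 0.0698, 0.1891]
orientation: [0.057, 0.998, -0.0, 0.0]
contact_force: [-0.8, 0.3, -0.3]
finger_gap: 0.0155
gripper_force: 25.0
clock: 29.58
eef_pos: [0.5533, 0.0698, 0.1872]
orientation: [0.057, 0.998, 0.0, 0.0]
contact_force: [-0.3, 0.1, 1.8]
finger_gap: 0.0156
gripper_force: 25.0
```

```bash
python3 -m inch '[[[0,0,0,0]]]';python3 -m inch '[[[-0.03,0,0.1,0],[-0.06,0,0.19,0],[-0.06,0,0.19,0],[-0.06,0,0.19,0]]]';python3 -m inch '[[[0,0,0,0]]]'; python3 -m inch '[[[-0.02,0,0.05,0],[-0.03,0,0.1,0],[-0.03,0,0.1,0],[-0.03,0,0.1,0]]]';python3 -m inch '[[[0,0,0,0]]]';python3 -m inch '[[[0,0,0,0]]]'; python3 -c "
from station import sensors
print(sensors.observe())"
```

```text
clock: 29.7
eef_pos: [0.5533, 0.0698, 0.1872]
orientation: [0.057, 0.998, 0.0, 0.0]
contact_force: [-1.6, 0.5, 2.1]
finger_gap: 0.0154
gripper_force: 25.0
clock: 30.2
eef_pos: [0.5539, 0.0697, 0.1853]
orientation: [0.057, 0.998, 0.0, 0.0]
contact_force: [-1.0, -0.2, 3.0]
finger_gap: 0.0154
gripper_force: 25.0
clock: 30.32
eef_pos: [0.5539, 0.0697, 0.1853]
orientation: [0.057, 0.998, 0.0, 0.0]
contact_force: [-2.1, -0.1, 3.7]
finger_gap: 0.0158
gripper_force: 25.0
clock: 30.82
eef_pos: [0.5542, 0.0696, 0.1843]
orientation: [0.057, 0.998, 0.0, 0.0]
contact_force: [-1.1, -0.0, 4.2]
finger_gap: 0.0155
gripper_force: 25.0
clock: 30.95
eef_pos: [0.5542, 0.0696, 0.1843]
orientation: [0.057, 0.998, 0.0, 0.0]
contact_force: [-0.1, 0.5, 3.8]
finger_gap: 0.0157
gripper_force: 25.0
clock: 31.08
eef_pos: [0.5542, 0.0697, 0.1842]
orientation: [0.057, 0.998, -0.0, 0.0]
contact_force: [-0.7, 0.0, 3.5]
finger_gap: 0.0153
gripper_force: 25.0
{'clock': 31.075, 'qpos': array([-0.23522507,  0.44411721,  0.01195597,  2.01913804, -0.00816193,
        0.67837406,  1.23795047]), 'qvel': array([ 0.00031817, -0.00116396,  0.00094888, -0.00060642, -0.00104333,
        0.0010965 , -0.00037024]), 'effort': array([ 1.53597817e-01, -5.63952649e+01,  1.46814566e+00, -1.90917277e+01,
        6.75669964e-02, -2.05261549e-01, -7.14878443e-04]), 'eef_pos': array([0.5541905 , 0.06966084, 0.18424071]), 'orientation': array([ 5.73544333e-02,  9.98353880e-01, -6.23513137e-06,  5.62996355e-06]), 'contact_force': array([-0.72791112,  0.02685093,  3.50907278]), 'moment': array([0.01020474, 0.22315123, 0.00521237]), 'gripper_force': 25.00045972148655, 'finger_gap': 0.015316263651156821}
```

Force along the normal is about 4.5 N and the travel past contact is about 4.7 mm, so the plate is half way down. One last check of lean, tip and panel by code.

```bash
python3 ang.py a6; python3 look.py w11; python3 - <<'E'
from h import *
import cv2
N=[];d=pickle.load(open("d0.pkl","rb"))
for k in("side","scene"):
    c=pickle.load(open(f"a6_{k}.pkl","rb"));s=c["s"];M=R.from_quat(s["orientation"]).as_matrix()
    tip=s["eef_pos"]+M@[-.0397,0,.0914]
    e=M@np.array([np.sin(.312),0,-np.cos(.312)])
    a,b=proj(c,np.array([tip+.03*e,tip+.07*e]));mid=(a+b)/2
    h=cv2.cvtColor(c["frame"],cv2.COLOR_RGB2HSV).astype(int)
    m=(h[...,0]>100)&(h[...,0]<125)&(h[...,1]>120)
    yy,xx=np.nonzero(m);q=(np.hypot(xx-mid[0],yy-mid[1])<17);pts=np.c_[xx[q],yy[q]].astype(np.float32)
    n_=np.array([-(b-a)[1],(b-a)[0]])/np.hypot(*(b-a));pts=pts[np.abs((pts-mid)@n_)<6]
    vx,vy,x0,y0=cv2.fitLine(pts,cv2.DIST_HUBER,0,.01,.01).ravel()
    r=lambda u,v:np.array([(u-c["cx"])/K(c),(v-c["cy"])/K(c),1])
    N.append(M.T@(np.array(c["view"])[:3,:3].T@np.cross(r(x0,y0),r(x0+10*vx,y0+10*vy))))
    print(k,len(pts),"tip px",proj(c,tip).round(1))
    # black rim shift of panel & pin head: difference images
    D=cv2.absdiff(c["frame"],d[k]["frame"]).max(2)
    G=c["frame"].astype(int)
    red=((h[...,0]<8)|(h[...,0]>172))&(h[...,1]>180)&(h[...,2]>100)
    nn,l,st,ce=cv2.connectedComponentsWithStats(red.astype(np.uint8));print([(ce[i].round(1).tolist(),int(st[i,4])) for i in range(1,nn) if st[i,4]>15])
    u,v=proj(c,tip)[0].astype(int)
    or_=(h[...,0]<20)&(h[...,0]>4)&(h[...,1]>110)&(h[...,2]>90);yy,xx=np.nonzero(or_);q=np.hypot(xx-u,yy-v)<7;print("orange",q.sum(),xx[q].mean(),yy[q].mean())
e=np.cross(*N);e/=np.linalg.norm(e);e*=-np.sign(e[2])
print("lean x",np.degrees(np.arctan2(e[0],-e[2])),"lean y",np.degrees(np.arctan2(e[1],-e[2])))
c=pickle.load(open("w11.pkl","rb"));f=c["frame"].astype(int)
g=f[238:292,277];print([(238+i,g[i].sum()) for i in range(1,54) if abs(g[i].sum()-g[i-1].sum())>35])
# rows of plate/rim edges in wrist column 420 for panel-lean check
E
```

```text
[0.5542 0.0697 0.1842] [-0.72791112  0.02685093  3.50907278] 0.015316263651156821
side 90 tip px [[308.6 186.7]]
[([288.2, 174.4], 43), ([234.7, 224.5], 330), ([282.0, 258.5], 257)]
orange 5 308.8 186.8
scene 86 tip px [[256.7 229.9]]
[([309.6, 203.8], 225), ([292.1, 269.8], 68)]
orange 5 257.2 229.8
lean x 18.764887959514603 lean y -1.6885685447602918
[(249, np.int64(331)), (254, np.int64(216)), (265, np.int64(228)), (266, np.int64(308)), (281, np.int64(372)), (283, np.int64(224)), (284, np.int64(160))]
```

```bash
python3 -c "
from station import order
print(order.finish_job())"
```

```text
the job is handed in; nothing more can be done
None
```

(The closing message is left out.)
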